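# Run the cricket balls from the feeder into the tray

### The job

Push the acrylic tray with the fingertips, against the outside of the wall facing away from the ball feeder, until it sits squarely up against the feeder's front foot, under the lip of the chute. Then press the rubber pad of the feeder's rocker right down and keep it down until all three pink balls have rolled into the tray, and let go so that the gate drops shut. Nothing is to be pinched or lifted: touch neither the balls nor the gate, and leave the other things on the shelf where they are.

Things in the scene. Friction and masses are not known exactly. Their poses are not given: they have to be found in the camera images.
- feeder: Ball feeder, fixed: sloping aluminium trough with clear 52 mm walls on a 120 x 298 mm base plate. Origin on the shelf; x across, y level along the trough, uphill. Base from y = -18 to 280 mm. Trough 78 mm wide inside, slope 8 degrees, open lip at y = -35 mm (underside 29 mm over the shelf), closed end at y = 240 mm. Two cheeks 100 mm apart over the bolts, 158 mm high, carry the rocker's pin.
- foot (a point): Middle of the bottom edge of the feeder's upright front foot (a plate 120 mm wide, 31 mm high), at x = 0, y = -18 mm of the feeder, on the shelf surface; axes as the feeder's. The tray is pushed up against this plate.
- tray: Loose clear acrylic tray, 0.5 kg, 170 (x) by 260 mm (y), walls and floor 5 mm thick. Origin: centre of underside. Walls 50 mm high on the long sides and at the y = -130 mm end (the one to push), 24 mm at the y = +130 mm end, which faces the feeder and slides under the lip. Starts in line with the feeder within 12 mm and 0.1 rad, 40 to 80 mm back from the foot. Takes 2 to 5 N to slide.
- tray_front (a point): Middle of the bottom edge of the tray's low end wall, outer face (x = 0, y = +130 mm of the tray); axes as the tray's. Home is when it meets foot.
- rocker (a joint): Angle of the rocker, a steel lever along the trough above the balls: 0 at rest (gate down, pad raised), 0.52 rad at its hard stop (pad right down, gate up). The balls pass under the gate from about 0.45 rad on. A spring brings it back to 0 when let go; about 2 N on the pad move it and hold it right down.
- rocker_hinge (a point): Centre of the rocker's pin, at x = 0, y = 56 mm, z = 144 mm of the feeder; the pin lies along the feeder's x. The pad is on its uphill (+y) side, the gate on its downhill side.
- pad: Rubber pad to press, 50 mm (x) by 60 mm (y) by 7 mm, on the raised uphill end of the rocker. Origin: centre of its underside; own z is the normal of its top face, own y points uphill along the rocker. The face slopes 0.46 rad at rest (its uphill edge higher) and is nearly level when right down.
- pad_top (a point): Centre of the pad's top face: at rest at x = 0, y = 165 mm, z = 220 mm of the feeder. It swings about the pin (radius 134 mm): right down it lies 65 mm lower and 23 mm farther along the feeder's +y. Nothing stands over it; the balls pass at least 5 mm beneath.
- gate: Steel gate plate, 56 mm wide, on the downhill end of the rocker, which stops the lowest ball. Origin on the rocker's pin. Not to be touched.
- ball_a: Pink leather cricket ball, 72 mm across, 156 g; the lowest, waiting against the gate. Origin: its centre. Centre about 41 mm over the shelf once in the tray.
- ball_b: Second pink ball in the trough, like ball_a, behind it uphill. Origin: its centre.
- ball_c: Third pink ball in the trough, like ball_a, uphill of ball_b. Origin: its centre. Once the gate is up all three roll out within 2 s.
- bail_1: Turned maple bail, 111 mm long, 19 mm thick, lying; bystander. Origin: under its middle.
- bail_2: Second maple bail, same; bystander.
- grip_cone: Blue hard silicone grip cone standing, 72 mm wide at the foot, 215 mm high; bystander. Origin: centre of its foot.
- flask: Steel bottle with twist cap and carrying loop, 72 mm across, 256 mm high; bystander. Origin: centre of its foot.
- tape_roll: Roll of grey tape lying flat, 72 mm across, 24 mm high; bystander. Origin: centre of its underside.
- wax_tin: Round tin, 74 mm across, 28 mm high; bystander. Origin: centre of its underside.
Mind the look-alikes: they are no part of the job. What is shaped like the ball_c but blue or turquoise is not meant.

How it is judged:
By the outcome, as a careful person would: the job done as asked, in the order asked, and still so for the second after the job is handed in, with the robot touching nothing.
It also fails if it takes over 58 s, if anything falls off the work surface, if the arm or the gripper's body presses on something with over 40 N, if the wrist force passes 120 N, or if a joint passes its speed limit or range.

### The arm

A 6-joint arm with a two-finger parallel gripper is mounted at the origin on the work surface. World frame = base frame: x ahead of the robot, y to its left, z up, the work surface at z = 0. Lengths are in m, angles in rad, forces in N, time in s.
With the tool pointing down it reaches from about 0.425 to 0.95 m from the base axis. Payload 3.5 kg.
Tool frame: the origin (TCP) lies on the centre line of the jaws, within the pads' length; the fingertips stand 14 mm ahead of it and the grasp point (between the pads) lies 5 mm behind it (ctrl.tip_reach is the distance from the TCP to the fingertips, in m); z points along the fingers, y is the line along which they close (so a half turn about z gives the same grasp; the last joint's range is limited). The gripper opens to 85 mm and grips with 20 to 120 N. Pads are 22 mm wide; open, the fingers measure 114 mm over their backs; the gripper's body (76 mm by 85 mm) begins 54 mm behind the grasp point. The pads swing forward as they close: fully open they stand 13 mm farther back than shut.
Start: joints at [1.08, 0.286, 1.577, -0, 1.279, -0.15], TCP at [0.226, 0.636, 0.245] pointing down, gripper open.
Joint ranges: [-2.77, 2.77], [-0.9, 2.22], [0.21, 2.48], [-1.53, 4.67], [0.24, 2.81], [-2.84, 2.84]. Speed limits (rad/s): [2.79, 2.79, 3.14, 3.14, 3.14, 3.14].

### API

Orientations are given as a unit quaternion [x, y, z, w].
In Python, from plant import get_state, imaging, workorder, ctrl gives the robot as it stands. The module is installed in compiled form; this text tells all that it offers.
- The arm moves only by the shell command python3 -m jog 'ROWS' [FORCE]. ROWS is JSON, a list of rows, each a list of 7 numbers: the closure, from 0 (fully open) to 1 (shut), then the shift along the tool's x, y, z in mm, then the turn, a rotation vector about the tool's x, y, z in rad. In form: [[gripper, tx, ty, tz, ax, ay, az], ...]. A call has 1 to 12 rows; each row is the pose to reach, as a shift and turn from the pose commanded when the call began, along the tool's axes at that moment; what a row does not reach only later rows make up. A row lasts 1/10 s, in which the tool goes at most 50 mm and 8.59 degrees, less where a joint would pass 70% of its speed; a pose out of reach is approached as far as the arm can. A call with a gripper value outside its range is refused whole. The fingers move at their own pace and stop on an object; FORCE is the grip in N (left out, the last holds). Time passes only in rows, so rows that repeat a pose let the fingers close. It gives the time, the measured TCP pose, the force, the opening and the grip force at its end, in the units of the state.
- get_state(): the state, without advancing time (a new reading comes with each control period).
- imaging.read_camera(name): name is "side" or "top" or "wrist"; returns a dict with "image" (384x512x3 uint8, blue, green, red), "fx", "fy", "cx", "cy" (pixels), "R" (3x3) and "t" (3): a world point X has camera coordinates R X + t; the wrist camera has in their place "tool_from_camera" (4x4, takes a point from camera to tool coordinates, whose origin is the TCP and whose axes are the flange's). Camera axes: x right, y down, z forward; pixel columns grow to the right and rows downward; lengths in m; the calibration is good to about 2 mm. The wrist camera is an equidistant fisheye: a pixel r from the principal point sees the ray r / f radians off the axis. A picture is of the moment at which its call begins: read the wrist's pose just before it. There is no depth.
- workorder.sign_off(): hands the job in; it is judged then, once.
The state is a dict: "time": time; "qpos": joint angles; "dq": joint speeds; "joint_efforts": joint torques, N m; "eef_pos": TCP position; "tcp_rot": TCP orientation; "contact_force": force on the tool from outside, world axes, zero at the start; "wrist_torque": the same for the moment, N m; "opening": opening from 0.0 (shut) to 1.0 (fully open); "finger_force": force on a finger pad.
Only numpy, scipy, OpenCV 4.12 (cv2) and the standard library are available. Lean on these libraries where they do the work, as an engineer would, in place of code of your own. Each camera call takes 0.05 s, during which the arm holds its last target. There are 200 camera calls.

## Working session

There is one attempt and no reset: what is moved stays moved. The work goes in short steps, Python scripts to look and compute and a shell command to move; the robot and the scene stay as the last step left them, time stands still between calls to the robot, and variables do not carry over. Pictures are saved under pics/ and viewed, at most 12 in all, crops included, and the job is handed in when it is done.

```bash
mkdir -p pics
python3 - <<'E'
from plant import get_state, imaging, ctrl
import cv2,numpy as np
s=get_state();print(s['time'],s['eef_pos'],s['tcp_rot'],s['opening'],ctrl.tip_reach)
for n in('top','side'):
    d=imaging.read_camera(n);cv2.imwrite(f'pics/{n}0.png',d['image'])
    np.savez(f'{n}0.npz',**d)
    print(n,d['fx'],d['fy'],d['cx'],d['cy'],np.round(d['R'],4).tolist(),np.round(d['t'],4))
E
```

```text
0.0 [0.22526224 0.63563911 0.24396438] [ 1.69551284e-01  9.85520679e-01 -1.09962593e-03 -3.78523393e-04] 1.0007474366819968 0.014
top 408.6417516946612 408.6417516946612 257.49417174570175 194.04565693177076 [[-0.0003, -0.9997, 0.0226], [-0.9814, -0.004, -0.1919], [0.1919, -0.0222, -0.9812]] [0.0963 0.4946 1.0578]
side 447.5086924337564 447.5086924337564 249.1689177313757 188.01490799986155 [[0.7846, -0.62, -0.0037], [-0.3784, -0.4741, -0.795], [0.4912, 0.6252, -0.6066]] [-0.3239  0.3625  0.9628]
```

View pics/top0.png

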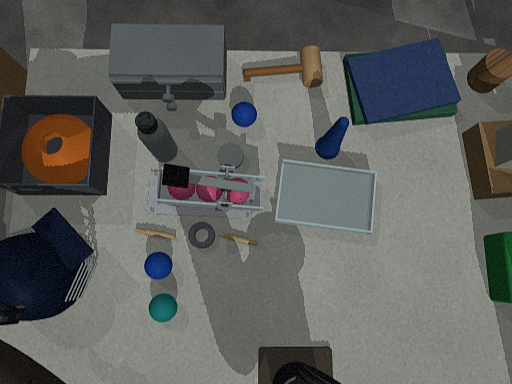

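View pics/side0.png

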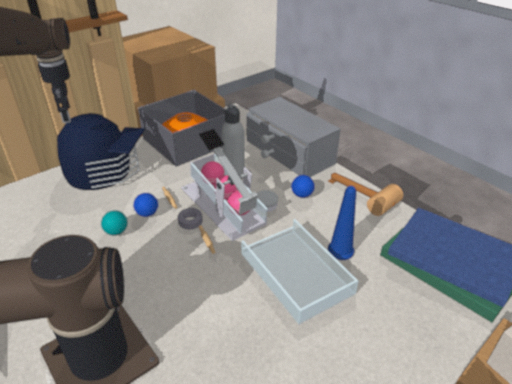

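Side and top views: the feeder lies left, uphill towards world +y. In the top view the pink balls are at (181,188), (209,188) and (238,190), the black pad at (176,175), and the tray centre at about (326,196). Look-alikes: blue balls (244,114) and (158,265), turquoise (163,307). The only tray is the clear one. The orange bin at (55,145) and the grey case at (168,62) are not trays. Close crop next.

Run:
```python
import cv2
a=cv2.imread('pics/top0.png')[135:250,135:390]
cv2.imwrite('pics/c0.png',cv2.resize(a,None,fx=3.1,fy=3.1,interpolation=cv2.INTER_CUBIC))
```

```text
(no output)
```

View pics/c0.png

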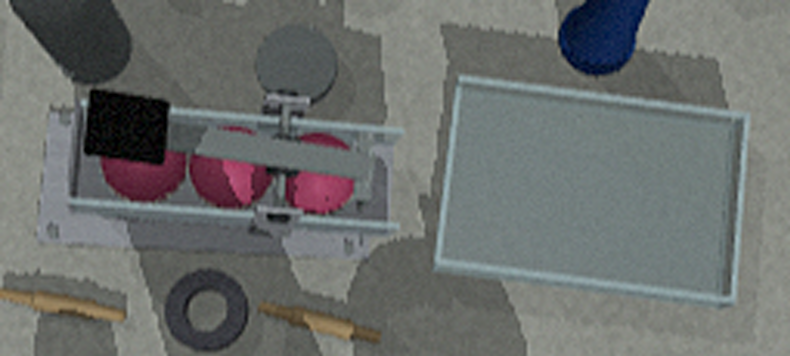

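The crop shows the tray's rim corners at crop px (459,77), (748,114), (733,304), (434,270). It also shows the base plate at about (37,243)–(390,258) and the pad corners (91,89), (171,100), (164,164), (84,155).

```bash
cat > h.py <<'E'
import numpy as np
def load(n): return dict(np.load(f'{n}.npz'))
def cast(d,uv,z):
    uv=np.atleast_2d(uv).astype(float)
    r=np.c_[(uv[:,0]-d['cx'])/d['fx'],(uv[:,1]-d['cy'])/d['fy'],np.ones(len(uv))]@d['R']
    o=-d['R'].T@d['t']; return o+r*((z-o[2])/r[:,2])[:,None]
def proj(d,X):
    c=np.atleast_2d(X)@d['R'].T+d['t']; return np.c_[c[:,0]/c[:,2]*d['fx']+d['cx'],c[:,1]/c[:,2]*d['fy']+d['cy']]
def feeder(x0,y0,a):  # feeder local -> world
    R=np.array([[np.cos(a),-np.sin(a),0],[np.sin(a),np.cos(a),0],[0,0,1]])
    return lambda P: np.atleast_2d(P)@R.T+[x0,y0,0]
E
python3 - <<'E'
from h import *
d=load('top0'); f=lambda *p: np.array(p)/3.1+135
np.set_printoptions(precision=4,suppress=True)
for nm,z,p in [('tray',.05,f((459,77),(748,114),(733,304),(434,270))),('base',.004,f((52,107),(402,133),(388,258),(37,243))),
  ('lip rim',.083,f((403,130),(397,228))),('rear rim',.12,f((80,97),(70,208))),('pad',.22,f((91,89),(171,100),(164,164),(84,155)))]:
    P=cast(d,p,z);print(nm,P[:,:2].tolist() and np.round(P[:,:2],4).tolist(),'c',P.mean(0)[:2])
    Q=np.roll(P,-1,0)-P;print(np.round(np.hypot(Q[:,0],Q[:,1]),4),np.round(np.arctan2(Q[:,1],Q[:,0]),3))
E
```

```text
tray [[0.5897, 0.0271], [0.5574, -0.2287], [0.3892, -0.2062], [0.4179, 0.0507]] c [ 0.4885 -0.0893]
[0.2578 0.1697 0.2585 0.1734] [-1.697  3.009  1.459 -0.137]
base [[0.5722, 0.3951], [0.5495, 0.0759], [0.4344, 0.0888], [0.447, 0.4023]] c [0.5007 0.2405]
[0.32   0.1158 0.3137 0.1254] [-1.642  3.029  1.531 -0.057]
lip rim [[0.5334, 0.0782], [0.449, 0.0836]] c [0.4912 0.0809]
[0.0845 0.0845] [ 3.078 -0.063]
rear rim [[0.5509, 0.3445], [0.4586, 0.3484]] c [0.5047 0.3465]
[0.0924 0.0924] [ 3.1   -0.042]
pad [[0.5305, 0.3147], [0.5224, 0.2555], [0.4741, 0.2591], [0.4805, 0.3176]] c [0.5019 0.2867]
[0.0598 0.0485 0.0589 0.05  ] [-1.706  3.067  1.461 -0.059]
```

Run:
```python
from h import *
from scipy.optimize import least_squares
from plant import imaging,get_state
d=load('top0'); f=lambda *p: np.array(p)/3.1+135
np.set_printoptions(precision=4,suppress=True)
c,s=.03*np.cos(.46),.03*np.sin(.46)
L=np.array([[.025,.165+c,.22+s],[.025,.165-c,.22-s],[-.025,.165-c,.22-s],[-.025,.165+c,.22+s],
 [.042,-.035,.083],[-.042,-.035,.083],[-.06,.28,.004]])
uv=f((91,89),(171,100),(164,164),(84,155),(403,130),(397,228),(37,243))
r=least_squares(lambda p:(proj(d,feeder(*p)(L))-uv).ravel(),[.49,.116,-.055])
print(r.x,np.round(r.fun.reshape(-1,2),1).tolist())
F=feeder(*r.x); P=F([[0,-.018,0],[0,.165,.22],[0,.188,.155],[0,-.278,0]]);print(P)
print('foot px',proj(d,P[:1]))
print('flask cap',cast(d,(147,120),.25), 'cone foot',cast(d,(326,150),0.02))
w=imaging.read_camera('wrist');print(w['tool_from_camera'],w['fx'],w['cx'],w['cy']);import cv2
# flask in side
ds=load('side0');print(proj(ds,cast(d,(147,120),.25)))
```

```text
[ 0.4933  0.1199 -0.0499] [[0.7, -0.4], [0.3, 0.3], [0.8, 0.7], [0.9, -0.1], [-1.8, -0.1], [-1.3, -0.2], [-0.1, -0.1]]
[[ 0.4924  0.1019  0.    ]
 [ 0.5015  0.2847  0.22  ]
 [ 0.5027  0.3077  0.155 ]
 [ 0.4795 -0.1577  0.    ]]
foot px [[255.4365 197.9204]]
flask cap [[0.6243 0.3518 0.25  ]] cone foot [[ 0.6279 -0.0981  0.02  ]]
[[ 0.0004 -0.9624 -0.2717  0.0679]
 [ 1.      0.0004 -0.     -0.0003]
 [ 0.0001 -0.2717  0.9624 -0.1294]
 [ 0.      0.      0.      1.    ]] 297.3186396354542 259.0213974935225 190.50193433948633
[[231.4037 107.953 ]]
```

```bash
python3 -m jog '[[0,0,0,-60,0,0,0],[0,0,0,-120,0,0,0],[0,-386,-326,-140,0,0,1.355],[0,-386,-326,-140,0,0,1.355],[0,-386,-326,-140,0,0,1.355],[0,-386,-326,-140,0,0,1.355],[0,-386,-326,-140,0,0,1.355],[0,-386,-326,-140,0,0,1.355],[0,-386,-326,-140,0,0,1.355],[0,-386,-326,-140,0,0,1.355],[0,-386,-326,-140,0,0,1.355],[0,-386,-326,-140,0,0,1.355]]'
```

```text
time: 1.35
eef_pos: [0.4774, 0.2039, 0.3848]
tcp_rot: [0.751, 0.661, 0.0, -0.0]
contact_force: [0.1, -0.4, 0.4]
opening: 0.999
finger_force: 0.0
```

```bash
python3 -m jog '[[0,-461,46,100,0,0,0],[0,-461,46,100,0,0,0],[0,-461,46,100,0,0,0],[0,-461,46,100,0,0,0],[0,-461,46,100,0,0,0],[0,-461,46,100,0,0,0],[0,-461,46,100,0,0,0],[0,-461,46,100,0,0,0],[0,-461,46,100,0,0,0],[0,-461,46,100,0,0,0],[0,-461,46,100,0,0,0],[0,-461,46,150,0,0,0]]'
python3 - <<'E'
from plant import imaging,get_state
import cv2
s=get_state();print(s['eef_pos'],s['tcp_rot'])
cv2.imwrite('pics/w1.png',imaging.read_camera('wrist')['image'])
E
```

```text
time: 2.55
eef_pos: [0.4686, -0.2606, 0.2419]
tcp_rot: [0.75, 0.661, 0.001, 0.008]
contact_force: [1.6, -1.0, 0.6]
opening: 1.003
finger_force: 0.0
[ 0.468631   -0.26057833  0.24194652] [0.75036847 0.66097283 0.00145723 0.00774226]
```

View pics/w1.png

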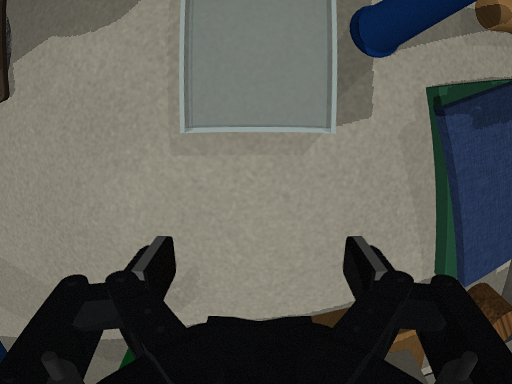

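The wrist view shows the tray's rear wall level at row 132, from column 181 to 335. That is centred between the fingers and square to them, so I go down behind it.

```bash
python3 -m jog '[[0,0,0,50,0,0,0],[0,0,0,100,0,0,0],[0,0,0,140,0,0,0],[0,0,0,170,0,0,0],[0,0,0,195,0,0,0],[0,0,0,208,0,0,0],[0,0,0,208,0,0,0]]'
python3 - <<'E'
from plant import imaging
import cv2
cv2.imwrite('pics/w2.png',imaging.read_camera('wrist')['image'])
E
```

```text
time: 3.3
eef_pos: [0.4642, -0.2556, 0.0253]
tcp_rot: [0.75, 0.662, -0.0, -0.002]
contact_force: [-0.4, -0.6, 0.1]
opening: 1.0
finger_force: 0.0
```

View pics/w2.png

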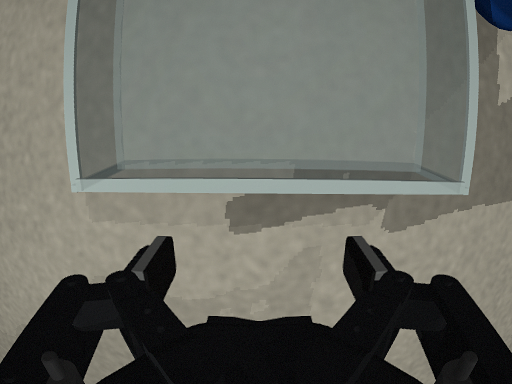

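The wall runs from (71,192) to (469,193): still square, and about 5 mm to tool +y. I shift 5 mm and close in.

```bash
python3 -m jog '[[0,0,5,0,0,0,0],[0,6,5,0,0,0,0],[0,12,5,0,0,0,0],[0,16,5,0,0,0,0],[0,20,5,0,0,0,0],[0,20,5,0,0,0,0],[0,20,5,0,0,0,0]]'
python3 - <<'E'
from plant import get_state
s=get_state();print(s['eef_pos'],s['tcp_rot'],s['contact_force'])
E
python3 -m jog '[[0,4,0,0,0,0,0],[0,8,0,0,0,0,0],[0,8,0,0,0,0,0],[0,8,0,0,0,0,0]]'
python3 -m jog '[[0,3,0,0,0,0,0],[0,6,0,0,0,0,0],[0,6,0,0,0,0,0],[0,6,0,0,0,0,0]]'
```

```text
time: 4.05
eef_pos: [0.4726, -0.238, 0.0268]
tcp_rot: [0.75, 0.662, -0.0, 0.0]
contact_force: [-0.1, -0.2, 0.4]
opening: 1.002
finger_force: 0.0
[ 0.47259315 -0.23798739  0.0268211 ] [ 7.49798331e-01  6.61666428e-01 -2.47178237e-05  2.05363377e-05] [-0.10792549 -0.18568139  0.35147412]
time: 4.45
eef_pos: [0.4736, -0.2301, 0.0267]
tcp_rot: [0.75, 0.662, -0.0, -0.0]
contact_force: [0.4, -0.7, 0.1]
opening: 1.0
finger_force: 0.0
time: 4.85
eef_pos: [0.4745, -0.2241, 0.0269]
tcp_rot: [0.75, 0.662, 0.0, 0.0]
contact_force: [-0.4, -0.9, 0.9]
opening: 1.0
finger_force: 0.2
```

```bash
python3 -m jog '[[0,2,0,0,0,0,0],[0,4,0,0,0,0,0],[0,6,0,0,0,0,0],[0,6,0,0,0,0,0]]'
python3 - <<'E'
from plant import imaging,get_state
import cv2
s=get_state();print(s['eef_pos'],s['contact_force'],s['wrist_torque'])
cv2.imwrite('pics/w3.png',imaging.read_camera('wrist')['image'])
E
```

```text
time: 5.25
eef_pos: [0.4752, -0.2181, 0.0269]
tcp_rot: [0.75, 0.662, 0.0, 0.0]
contact_force: [-0.5, -0.9, 0.6]
opening: 1.001
finger_force: 0.7
[ 0.47519051 -0.21809648  0.02688772] [-0.53032722 -0.90374967  0.63821868] [-0.21761801 -0.00728718 -0.02465526]
```

View pics/w3.png

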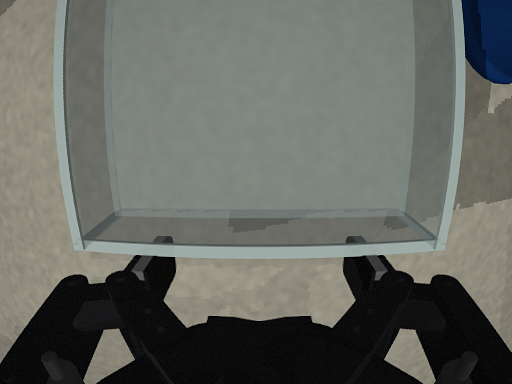

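The wall's ends are at (80,245) and (443,245). It is centred at 261, square, and practically at the fingers. Now I push forward, turning towards the feeder's yaw.

```bash
python3 -m jog '[[0,3,0,0,0,0,-0.004],[0,6,0,0,0,0,-0.008],[0,10,0,0,0,0,-0.013],[0,14,-0.5,0,0,0,-0.02],[0,18,-1,0,0,0,-0.025],[0,22,-1,0,0,0,-0.03],[0,26,-1.5,0,0,0,-0.035],[0,26,-1.5,0,0,0,-0.035],[0,26,-1.5,0,0,0,-0.035]]'
python3 - <<'E'
from plant import imaging,get_state
import cv2,numpy as np
s=get_state();print(s['eef_pos'],s['contact_force'],s['wrist_torque'])
d=imaging.read_camera('top');np.savez('top1.npz',**d)
a=d['image'][130:250,225:390]
cv2.imwrite('pics/t1.png',cv2.resize(a,None,fx=4.8,fy=4.8,interpolation=cv2.INTER_CUBIC))
E
```

```text
time: 6.2
eef_pos: [0.4763, -0.1915, 0.0264]
tcp_rot: [0.738, 0.675, -0.0, -0.001]
contact_force: [0.5, 0.4, -0.3]
opening: 0.998
finger_force: 0.0
[ 0.47630592 -0.1914541   0.02638124] [ 0.49171877  0.4368603  -0.29226929] [-0.03519321 -0.03470081 -0.04660868]
```

View pics/t1.png

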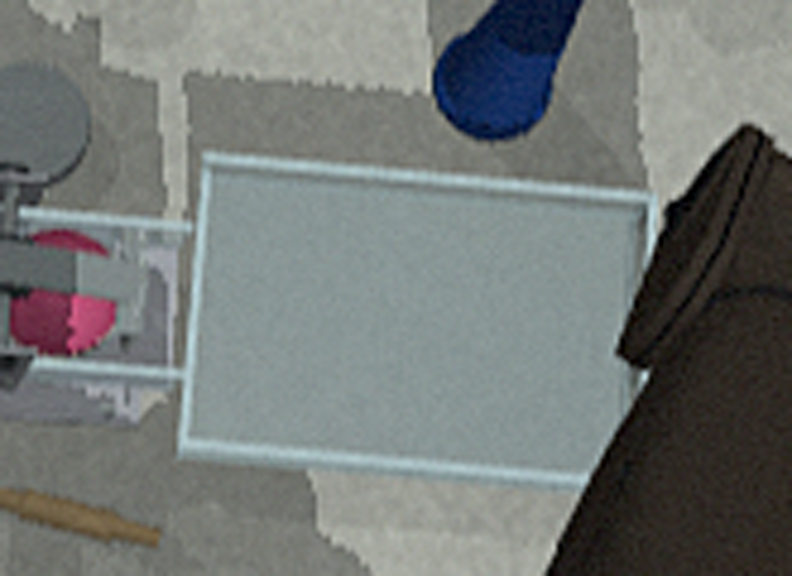

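The tray has moved. Its front corners are at crop (205,157) and (180,455), and the rear one at (655,195).

Run:
```python
from h import *
d=load('top1'); P=cast(d,np.array([(205,155),(180,457),(655,193)])/4.8+[225,130],.05)
print(P,np.linalg.norm(P[0]-P[1]),np.linalg.norm(P[0]-P[2]))
e=P[0]-P[1];l=P[0]-P[2];print('yaw',np.arctan2(e[1],e[0]),np.pi and np.arctan2(l[1],l[0])-np.pi/2)
a=-.05;m=P[:2].mean(0)-[.4924,.1019,.05];print('front rel foot: x',m@[np.cos(a),np.sin(a),0],'y',m@[-np.sin(a),np.cos(a),0])
```

```text
[[ 0.58249177  0.06927096  0.05      ]
 [ 0.40948122  0.08399914  0.05      ]
 [ 0.56156447 -0.18794908  0.05      ]] 0.17363631353639217 0.258069947137588
yaw -0.08492404259424044 -0.08118070147621381
front rel foot: x 0.004844730587118365 y -0.02505412683290729
```

```bash
python3 -m jog '[[0,4,0.5,0,0,0,-0.01],[0,8,1,0,0,0,-0.018],[0,12,1.5,0,0,0,-0.025],[0,16,2,0,0,0,-0.032],[0,19,2.5,0,0,0,-0.038],[0,21,2.5,0,0,0,-0.038],[0,21,2.5,0,0,0,-0.038]]'
python3 -m jog '[[0,1,0,0,0,0,0],[0,2,0,0,0,0,0],[0,3,0,0,0,0,0],[0,3,0,0,0,0,0]]'
python3 -m jog '[[0,1,0,0,0,0,0],[0,2,0,0,0,0,0],[0,2,0,0,0,0,0]]'
```

```text
time: 6.95
eef_pos: [0.4812, -0.1711, 0.0268]
tcp_rot: [0.725, 0.689, 0.0, -0.0]
contact_force: [-0.2, 0.2, -0.0]
opening: 0.997
finger_force: 0.0
time: 7.35
eef_pos: [0.4814, -0.1686, 0.0269]
tcp_rot: [0.725, 0.688, 0.0, 0.0]
contact_force: [0.2, -1.9, 0.1]
opening: 0.998
finger_force: 0.8
time: 7.65
eef_pos: [0.4816, -0.1666, 0.0269]
tcp_rot: [0.725, 0.688, 0.0, 0.0]
contact_force: [0.3, -2.5, -0.3]
opening: 0.997
finger_force: 0.8
```

```bash
for i in 1 2; do python3 -m jog '[[0,1,0,0,0,0,0],[0,2,0,0,0,0,0],[0,2,0,0,0,0,0]]' | grep -E 'eef|contact'; done
python3 - <<'E'
from plant import imaging
import cv2,numpy as np
d=imaging.read_camera('top');np.savez('top2.npz',**d)
a=d['image'][130:250,225:390]
cv2.imwrite('pics/t2.png',cv2.resize(a,None,fx=4.8,fy=4.8,interpolation=cv2.INTER_CUBIC))
E
```

```text
eef_pos: [0.4817, -0.166, 0.027]
contact_force: [-1.2, -7.6, -1.3]
eef_pos: [0.482, -0.1661, 0.0276]
contact_force: [-3.3, -13.6, -0.4]
```

View pics/t2.png

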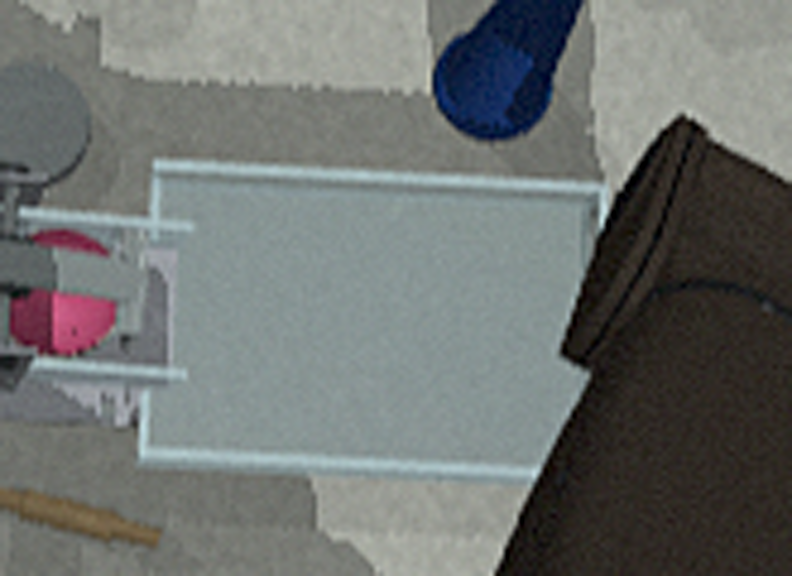

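The push force jumped from 2.5 N to 14 N with no further motion, so the tray is on the foot. Front corners are at crop (155,160) and (140,465), under the lip.

Run:
```python
from h import *
d=load('top2'); P=cast(d,np.array([(155,159),(140,466),(606,184)])/4.8+[225,130],.05)
e=P[0]-P[1];l=P[0]-P[2];print('yaw',np.arctan2(e[1],e[0]),np.arctan2(l[1],l[0])-np.pi/2)
a=-.05;m=P[:2].mean(0)-[.4924,.1019,.05];print('front rel foot: x',m@[np.cos(a),np.sin(a),0],'y',m@[-np.sin(a),np.cos(a),0])
```

```text
yaw -0.04740524699898622 -0.05134409549858998
front rel foot: x -0.0002042556033555144 y 5.706766388974423e-05
```

```bash
python3 -m jog '[[0,-10,0,0,0,0,0],[0,-30,0,0,0,0,0],[0,-50,0,0,0,0,0],[0,-50,0,-40,0,0,0],[0.5,-50,0,-90,0,0,0],[1,-50,0,-140,0,0,0],[1,-50,0,-190,0,0,0],[1,-50,0,-240,0,0,0],[1,-50,0,-290,0,0,0],[1,-50,0,-310,0,0,0],[1,-50,0,-310,0,0,0]]' 60
python3 - <<'E'
from plant import imaging,get_state
import cv2,numpy as np
s=get_state();print(s['eef_pos'],s['tcp_rot'])
E
```

```text
time: 9.4
eef_pos: [0.4805, -0.2129, 0.3418]
tcp_rot: [0.725, 0.689, 0.001, 0.004]
contact_force: [0.7, -0.5, -0.3]
opening: -0.002
finger_force: 0.0
[ 0.48047538 -0.21289121  0.34180572] [0.7250589  0.68867377 0.00145487 0.00398924]
```

```bash
python3 -m jog '[[1,498,-4,0,0,0,0],[1,498,-4,0,0,0,0],[1,498,-4,0,0,0,0],[1,498,-4,0,0,0,0],[1,498,-4,0,0,0,0],[1,498,-4,0,0,0,0],[1,498,-4,0,0,0,0],[1,498,-4,0,0,0,0],[1,498,-4,0,0,0,0],[1,498,-4,0,0,0,0],[1,498,-4,20,0,0,0],[1,498,-4,20,0,0,0]]'; python3 -m jog '[[1,0,0,15,0,0,0],[1,0,0,30,0,0,0],[1,0,0,30,0,0,0],[1,0,0,30,0,0,0]]'
python3 - <<'E'
from plant import imaging,get_state
import cv2,numpy as np
s=get_state();print(s['eef_pos'],s['tcp_rot'],s['contact_force'])
w=imaging.read_camera('wrist')['image']
t=imaging.read_camera('side')['image'][90:240,170:290]
cv2.imwrite('pics/m1.png',np.hstack([w[:,:],cv2.resize(t,(288,384))[:,:288]]))
E
```

```text
time: 10.6
eef_pos: [0.4984, 0.2859, 0.3109]
tcp_rot: [0.724, 0.69, -0.005, -0.002]
contact_force: [0.1, -0.5, -1.5]
opening: -0.001
finger_force: 0.0
time: 11.0
eef_pos: [0.5009, 0.2841, 0.2861]
tcp_rot: [0.726, 0.688, -0.001, -0.0]
contact_force: [0.4, -0.0, 0.4]
opening: -0.003
finger_force: 0.0
[0.50094139 0.28411114 0.28612898] [ 7.25743295e-01  6.87965310e-01 -5.51449185e-04 -3.11924625e-04] [ 0.35521205 -0.03329022  0.41739045]
```

View pics/m1.png

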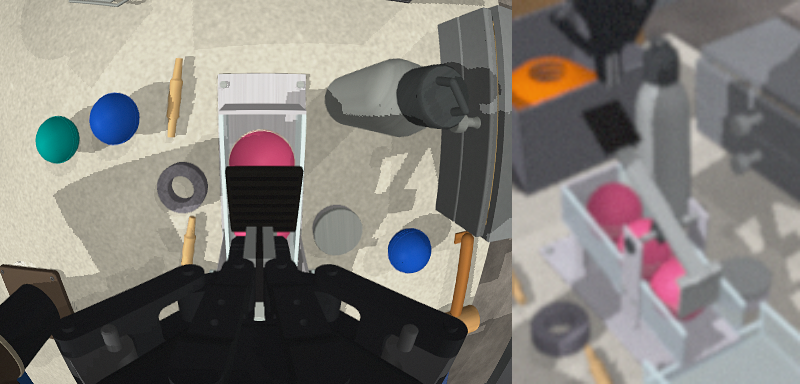

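In the wrist view the fingertips, at about (262,228), are centred over the black pad (226–302, rows 167–232) with a gap below. In the side view the pad is raised and clear, with the gate down on the lowest ball. I press along the pad's arc.

```bash
python3 -m jog '[[1,0,0,20,0,0,0],[1,0,0,38,0,0,0],[1,0,0,48,0,0,0],[1,5,0,57,0,0,0],[1,10,0,67,0,0,0],[1,15,0,80,0,0,0],[1,19,0,92,0,0,0],[1,21,0,102,0,0,0],[1,23,0,110,0,0,0],[1,23,0,114,0,0,0],[1,23,0,114,0,0,0]]'; python3 -m jog '[[1,0,0,2,0,0,0],[1,0,0,4,0,0,0],[1,0,0,4,0,0,0]]'
```

```text
time: 12.2
eef_pos: [0.5019, 0.3081, 0.1722]
tcp_rot: [0.725, 0.688, -0.0, -0.0]
contact_force: [-0.5, 0.8, 1.6]
opening: 0.001
finger_force: 1.1
time: 12.5
eef_pos: [0.5021, 0.3082, 0.1701]
tcp_rot: [0.725, 0.688, 0.0, -0.0]
contact_force: [-3.2, 1.0, 5.2]
opening: -0.001
finger_force: 2.7
```

```bash
python3 -m jog '[[1,0,0,1,0,0,0],[1,0,0,2,0,0,0],[1,0,0,2,0,0,0],[1,0,0,2,0,0,0],[1,0,0,2,0,0,0],[1,0,0,2,0,0,0],[1,0,0,2,0,0,0],[1,0,0,2,0,0,0],[1,0,0,2,0,0,0],[1,0,0,2,0,0,0],[1,0,0,2,0,0,0],[1,0,0,2,0,0,0]]'; python3 -m jog '[[1,0,0,0,0,0,0],[1,0,0,0,0,0,0],[1,0,0,0,0,0,0],[1,0,0,0,0,0,0],[1,0,0,0,0,0,0],[1,0,0,0,0,0,0],[1,0,0,0,0,0,0],[1,0,0,0,0,0,0],[1,0,0,0,0,0,0],[1,0,0,0,0,0,0],[1,0,0,0,0,0,0],[1,0,0,0,0,0,0]]'
python3 - <<'E'
from plant import imaging
import cv2,numpy as np
t=imaging.read_camera('top')['image'][130:250,135:390]
s=imaging.read_camera('side')['image'][90:330,150:390]
cv2.imwrite('pics/m2.png',np.vstack([cv2.resize(t,(510,240)),np.pad(cv2.resize(s,(350,350)),((0,0),(0,160),(0,0)))]))
E
```

```text
time: 13.7
eef_pos: [0.5022, 0.3083, 0.1696]
tcp_rot: [0.725, 0.688, 0.0, -0.0]
contact_force: [-4.2, 0.4, 10.1]
opening: 0.002
finger_force: 5.4
time: 14.9
eef_pos: [0.5022, 0.3083, 0.1695]
tcp_rot: [0.725, 0.688, 0.0, -0.0]
contact_force: [-4.0, -0.1, 11.2]
opening: -0.001
finger_force: 5.4
```

View pics/m2.png

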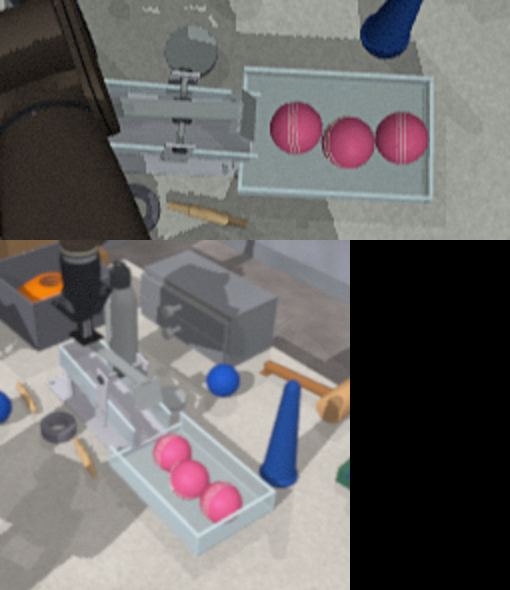

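All three balls are in the tray, at top-crop (297,127), (348,142) and (402,138). I release back along the arc.

```bash
python3 -m jog '[[1,0,0,-10,0,0,0],[1,-2,0,-20,0,0,0],[1,-6,0,-34,0,0,0],[1,-11,0,-46,0,0,0],[1,-17,0,-58,0,0,0],[1,-23,0,-70,0,0,0],[1,-23,0,-90,0,0,0],[1,-23,0,-120,0,0,0],[1,-23,0,-160,0,0,0],[1,-23,0,-200,0,0,0],[1,-23,0,-200,0,0,0],[1,-23,0,-200,0,0,0]]'; python3 -m jog '[[1,0,0,0,0,0,0],[1,0,0,0,0,0,0],[1,0,0,0,0,0,0],[1,0,0,0,0,0,0],[1,0,0,0,0,0,0],[1,0,0,0,0,0,0],[1,0,0,0,0,0,0],[1,0,0,0,0,0,0],[1,0,0,0,0,0,0],[1,0,0,0,0,0,0]]'
python3 - <<'E'
from plant import imaging
import cv2,numpy as np
d=imaging.read_camera('top')
t=d['image'][130:250,225:390]
s=imaging.read_camera('side')['image'][90:330,150:390]
cv2.imwrite('pics/m3.png',np.hstack([cv2.resize(t,None,fx=3,fy=3,interpolation=cv2.INTER_CUBIC),cv2.resize(s,(300,360),)[:, :300]]))
E
```

```text
time: 16.2
eef_pos: [0.5013, 0.2847, 0.3684]
tcp_rot: [0.725, 0.688, 0.001, 0.001]
contact_force: [0.2, -0.5, -0.0]
opening: -0.001
finger_force: 0.0
time: 17.2
eef_pos: [0.501, 0.285, 0.3668]
tcp_rot: [0.725, 0.688, 0.0, 0.0]
contact_force: [-0.8, 0.5, -0.6]
opening: 0.001
finger_force: 0.0
```

View pics/m3.png

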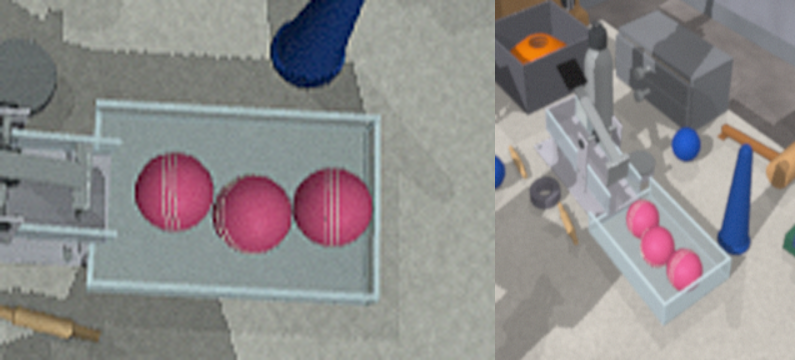

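The pad is raised again and the gate is down. The tray's front corners, at (97,101) and (88,290) in the 3x crop, have not moved, and all three balls are in it.

```bash
python3 -c "from plant import workorder; print(workorder.sign_off())"
```

```text
the job is handed in; nothing more can be done
None
```

The tray is squarely against the feeder's foot, all three pink balls are in it, the rocker is released with the gate down, and the job was handed in at about 17 s.

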